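# Third hand at the crate-nailing jig

## Task

A packer is about to nail a batten across the crate end lying in the nailing jig and needs a third hand. Pick up the full-length batten with the blue-painted ends, stand it upright on the crate-end boards flat along the jig's yellow-faced spring bar with its ends flush with the boards' edges, and push it against the bar so that the black pointers stand in the green part of the gauges, without ever ramming the bar back to the end of its travel. Hold that push steadily and finish while still holding it there; leave the other battens, tools and containers where they are.

Things in the scene. Friction and masses are not known exactly. Their poses are not given: they have to be found in the camera images.
- batten: The wanted batten: straight pale wooden bar, 220 mm long (its y), 32 mm wide (x), 50 mm high (z), about 0.17 kg, about 26 mm at each end painted blue; the two ends are alike. It starts standing upright on the table, on its 32 mm wide side. Origin at the centre of its underside.
- jig: Plywood nailing jig fixed on the table, bed 200 mm (x) by 290 (y), 12 thick. Origin at the centre of the bed's underside; x is the push direction, pointing away from the robot at yaw 0. The spring bar lies along y above the boards; behind it, at x = 83 to 97 mm, a blue spring housing 34 mm high. Beside both bar ends (y = +-128 mm) lie the gauges: strips white, green, red towards +x.
- boards (a point): Point on top of the three pale crate-end boards fixed on the jig's bed, at x = 0, y = 0 and 22 mm above the jig's origin; axes as the jig's. Their flat top is 220 mm wide in y (-110 to 110 mm) and runs from x = -91 to 67 mm.
- bar_face (a point): Yellow face of the spring bar, 210 mm long (y), 15 high, moving with the bar. Origin at the middle of the front, which the batten touches; at rest at x = 20, y = 0, z = 31 mm in the jig's frame; axes as the jig's. The bar reaches 16.5 mm above the boards, so the batten's upper 33 mm stand free above it.
- stop_bar (a joint): Travel of the spring bar along the jig's +x (m): 0 at rest, end of travel 0.030. It is pushed back by a spring of 0.5 N per mm (no preload, slight friction), so it reads the push. The gauge's green part is 0.010 to 0.022 (5 to 11 N, middle 0.016 = 8 N); white below, red above.
- red_batten: Bystander: pale wooden batten like the wanted one (220 x 32 x 50 mm) but with red-painted ends. Origin at the centre of its underside, y along its length.
- short_batten: Bystander: dark brown wooden batten, 150 mm long (y), 32 wide, 50 high, unpainted. Origin at the centre of its underside.
- hammer: Bystander: hammer lying left of the jig.
- nail_tin: Bystander: nail tin, steel can 70 mm across, 80 high, beyond the jig. Origin at the centre of its underside.
- mug: Bystander: white mug, 80 mm across, 75 high, on the far side.
- jar: Bystander: green glass jar, 70 mm across, 120 high, on the far side. Origin at the centre of its underside.
- wrench: Bystander: wrench lying near the right edge.
Not all that is in view belongs to the job. What is shaped like the batten but turquoise is not meant.

How it is judged:
By the outcome, as a careful person would: the job done as asked, in the order asked, and still so for the second after the job is handed in, while the arm keeps its last pose, push and grip.
It also fails if it takes over 51 s, if anything falls off the work surface, if the arm or the gripper's body presses on something with over 40 N, if the wrist force passes 120 N, or if a joint passes its speed limit or range.

## Robot

A 6-joint arm with a two-finger parallel gripper is mounted at the origin on the work surface. World frame = base frame: x ahead of the robot, y to its left, z up, the work surface at z = 0. Lengths are in m, angles in rad, forces in N, time in s.
With the tool pointing down it reaches from about 0.35 to 0.775 m from the base axis. Payload 7.3 kg.
Tool frame: the origin (TCP) lies at the very end of the fingers, on their centre line; the grasp point (between the pads) lies 19 mm behind it (pinch_z is the distance from the TCP to the grasp point, in m); z points along the fingers, y is the line along which they close (so a half turn about z gives the same grasp; the last joint's range is limited). The gripper opens to 92 mm and grips with 3 to 60 N. Pads are 19 mm wide; open, the fingers measure 130 mm over their backs; the gripper's body (75 mm by 190 mm) begins 47 mm behind the grasp point.
Start: joints at [1.074, 0.342, 1.524, -0, 1.275, -0.146], TCP at [0.18, 0.493, 0.227] pointing down, gripper open.
Joint ranges: [-2.53, 2.53], [-0.77, 2.02], [0.04, 2.7], [-1, 4.14], [0.28, 2.66], [-3.11, 3.11]. Speed limits (rad/s): [2.57, 2.57, 3.14, 3.14, 3.14, 3.14].

## Interface

Orientations are given as [roll, pitch, yaw] about the fixed x, y, z axes, in that order (R = Rz(yaw) Ry(pitch) Rx(roll)).
In Python, from cell import * gives the robot as it stands.
- The arm moves only by the tool arm_command, never from a script. Its arguments are lists of equal length, an entry for each row: "fingers": the gripper command: -1 is fully open, 1 is shut, values between are in proportion; "travel": the shift along the tool's x, y, z in m, a list of three; "dr": the turn, a rotation vector about the tool's x, y, z in degrees, a list of three. In form: {"fingers": [fingers, ...], "travel": [[x, y, z], ...], "dr": [[wx, wy, wz], ...]}. A call has 1 to 8 rows; each row is the pose to reach, as a shift and turn from the pose commanded when the call began, along the tool's axes at that moment; what a row does not reach only later rows make up. A row lasts 1/12 s, in which the tool goes at most 41.7 mm and 7.16 degrees, less where a joint would pass 70% of its speed; a pose out of reach is approached as far as the arm can. A call with a gripper value outside its range is refused whole. The fingers move at their own pace and stop on an object; "squeeze" is the grip in N (left out, the last holds). Time passes only in rows, so rows that repeat a pose let the fingers close. It gives the time, the measured TCP pose, the force, the opening and the grip force at its end, in the units of the state.
- observe(): the state, without advancing time (a new reading comes with each control period).
- read_camera(name): name is "side" or "top" or "wrist"; returns a dict with "color" (384x512x3 uint8, blue, green, red), "z_map" (384x512 float32, m along the optical axis (not along the pixel's ray), 0 where there is no reading), "fx", "fy", "cx", "cy" (pixels), "R" (3x3) and "t" (3): a world point X has camera coordinates R X + t. Camera axes: x right, y down, z forward; pixel columns grow to the right and rows downward; lengths in m; the calibration is good to about 2 mm. The wrist camera is an equidistant fisheye: a pixel r from the principal point sees the ray r / f radians off the axis. A picture is of the moment at which its call begins.
- hand_in(): hands the job in; it is judged then, once.
The state is a dict: "time": time; "qpos": joint angles; "qvel": joint speeds; "joint_efforts": joint torques, N m; "tool_pos": TCP position; "tool_rot": TCP orientation; "contact_force": force on the tool from outside, world axes, zero at the start; "torque": the same for the moment, N m; "opening": finger opening in m; "grip_force": force on a finger pad.
Only numpy, scipy, OpenCV 4.12 (cv2) and the standard library are available. Lean on these libraries where they do the work, as an engineer would, in place of code of your own. Each camera call takes 0.05 s, during which the arm holds its last target. There are 200 camera calls.

## Working session

There is one attempt and no reset: what is moved stays moved. The work goes in short steps, Python scripts to look and compute and a tool call to move; the robot and the scene stay as the last step left them, time stands still between calls to the robot, and variables do not carry over. Pictures are saved under pics/ and viewed, at most 10 in all, crops included, and the job is handed in when it is done.

Besides the shell and the picture viewer there is one more tool, called after ">>>" as name(argument=value, ...) on one line, values as JSON. arm_command: Moves the arm, as the interface text tells. Its arguments: {"type":"object","properties":{"fingers":{"type":"array","items":{"type":"number"}},"travel":{"type":"array","items":{"type":"array","items":{"type":"number"}}},"dr":{"type":"array","items":{"type":"array","items":{"type":"number"}}},"squeeze":{"type":"number"}},"required":["fingers","travel","dr"]}

```bash
mkdir -p pics; python3 - <<'E'
from cell import *
import cv2,numpy as np
s=observe();print({k:np.round(s[k],3).tolist() for k in s})
a=read_camera("top");b=read_camera("side")
for n,c in(("top",a),("side",b)):
    cv2.imwrite(f"pics/{n}0.png",c["color"]);np.savez(f"{n}0.npz",**c)
    print(n,c["fx"],c["cx"],c["cy"],np.round(c["R"],3).tolist(),np.round(c["t"],3))
E
```

```text
{'time': 0.0, 'qpos': [1.074, 0.343, 1.525, 0.0, 1.275, -0.146], 'qvel': [-0.001, -0.0, 0.0, -0.0, -0.002, 0.0], 'joint_efforts': [0.001, -43.124, -24.422, 0.072, 0.056, -0.0], 'tool_pos': [0.18, 0.493, 0.226], 'tool_rot': [-3.14, -0.0, 2.791], 'contact_force': [-1.201, 0.99, 0.853], 'torque': [-0.023, 0.014, 0.005], 'grip_force': 0.0, 'opening': 0.092}
top 396.97472456533615 243.53511186367285 198.1375232724855 [[0.028, -1.0, 0.002], [-0.987, -0.028, -0.16], [0.16, 0.002, -0.987]] [-0.038  0.519  1.432]
side 397.05745865043406 260.2683003097499 192.50394890021136 [[0.805, -0.593, 0.002], [-0.438, -0.597, -0.672], [0.4, 0.54, -0.741]] [-0.414  0.265  1.314]
```

View pics/top0.png

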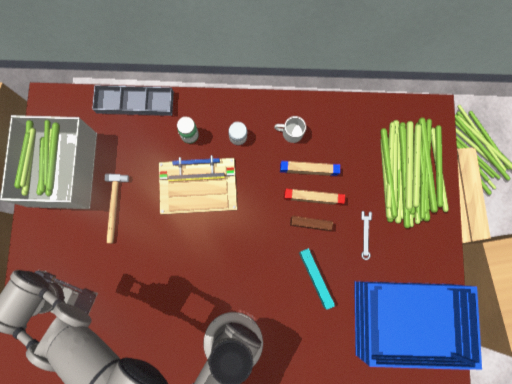

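View pics/side0.png

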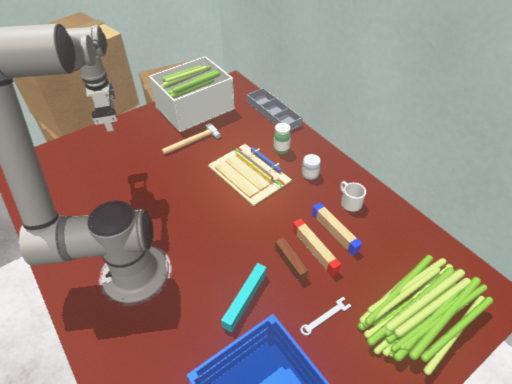

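The top view shows these candidates:
- Pale batten with blue ends at (310,168), the one I want.
- Red-ended batten at (315,197).
- Short brown batten at (312,223).
- Turquoise bar at (317,278).

The jig is at (198,186), with its spring bar on the far side. Next I'll check the choice in a close crop and measure.

```bash
cat > h.py <<'E'
import numpy as np,cv2
def cloud(c):
    v,u=np.mgrid[0:384,0:512];z=c["z_map"]
    P=np.stack([(u-c["cx"])/c["fx"]*z,(v-c["cy"])/c["fy"]*z,z],-1)
    W=(P-c["t"])@c["R"]; W[z==0]=np.nan
    return W
def rect(p):
    (cx,cy),(w,h),a=cv2.minAreaRect((p[:,:2]*1000).astype(np.float32))
    b=cv2.boxPoints(((cx,cy),(w,h),a)); e=max(b[1]-b[0],b[2]-b[1],key=np.linalg.norm)
    return np.round([cx,cy,w,h],1),np.degrees(np.arctan2(e[1],e[0]))
E
python3 - <<'E'
from h import *
for n,box in(("top",((275,155,350,182),(275,183,350,210),(150,150,245,220))),("side",((305,195,370,258),(290,215,345,275),(200,140,300,205)))):
    c=np.load(f"{n}0.npz");W=cloud(c)
    for i,(x0,y0,x1,y1) in enumerate(box):
        w=W[y0:y1,x0:x1].reshape(-1,3);z=w[:,2]
        if i<2: m=(z>.04)&(z<.06)
        else: m=(z>.007)&(z<.03)
        print(n,i,m.sum(),rect(w[m]),np.median(z[m]))
c=np.load("top0.npz")["color"];d=np.load("side0.npz")["color"]
A=cv2.resize(c[145:225,145:360],None,fx=3.7,fy=3.7,interpolation=2)
B=cv2.resize(d[140:280,200:380],None,fx=2.1,fy=2.1,interpolation=2)
o=np.zeros((A.shape[0]+B.shape[0],A.shape[1],3),np.uint8);o[:A.shape[0]]=A;o[A.shape[0]:,:B.shape[1]]=B
cv2.imwrite("pics/crop1.png",o)
E
```

```text
top 0 524 (array([ 643. , -268.7,  220.2,   34.1]), np.float32(87.80849)) 0.04965652191645313
top 1 540 (array([ 534.5, -285.5,  220.6,   34.5]), np.float32(85.68243)) 0.05033897351642213
top 2 3364 (array([581.1, 161.2, 359.4, 267.7]), np.float32(88.86623)) 0.019284333015648414
side 0 974 (array([ 638.6, -263.9,  291.8,  196.4]), np.float32(42.106983)) 0.04987822399108906
side 1 1076 (array([ 538.5, -290.2,  260.3,  176.2]), np.float32(43.22299)) 0.04966311807519662
side 2 2312 (array([595.9, 149.3, 365. , 390.6]), np.float32(-29.769047)) 0.019560559359367187
```

View pics/crop1.png

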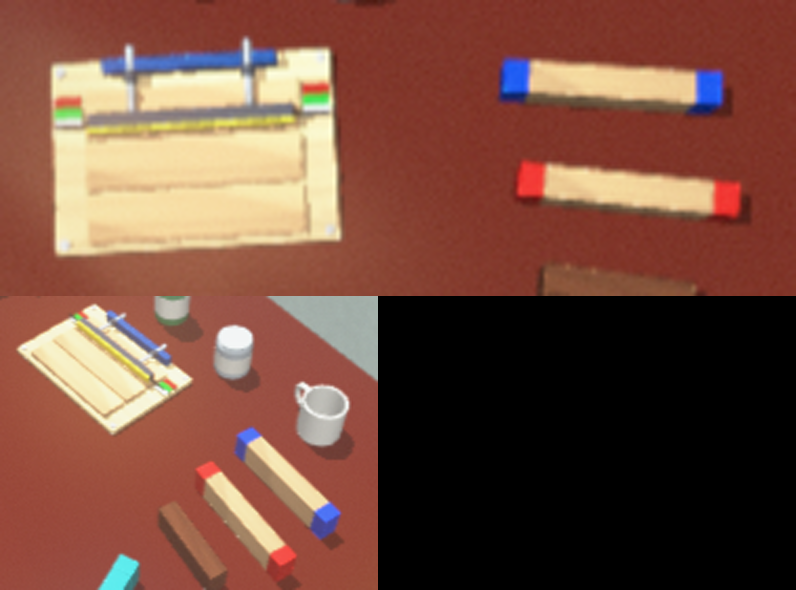

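The crop confirms that the blue-ended batten is the far one of the pair at right. The jig lies with its yellow bar face towards the robot, with its bed corners at about (159,163), (234,158), (237,210) and (160,214) in the top view.

```bash
cat >> h.py <<'E'
def px2w(c,uv,z):
    uv=np.float64(uv);d=np.c_[(uv[:,0]-c["cx"])/c["fx"],(uv[:,1]-c["cy"])/c["fy"],np.ones(len(uv))]@c["R"]
    o=-c["R"].T@c["t"]; return o+d*((z-o[2])/d[:,2])[:,None]
E
python3 - <<'E'
from h import *
c=np.load("top0.npz");W=cloud(c)
print(px2w(c,[(159.3,162.6),(234,157.9),(237,210),(160.4,213.6)],.012).round(4))
w=W[150:222,150:245].reshape(-1,3);
m=(w[:,2]>.006)&(w[:,2]<.03)&(w[:,0]<.73)&(w[:,0]>.45)&(w[:,1]<.33)&(w[:,1]>0)
p=w[m];print(rect(p))
m=(w[:,2]>.018)&(w[:,2]<.026);p=w[m];print(rect(p))
# bar top
m=(w[:,2]>.034)&(w[:,2]<.07);p=w[m];print(m.sum());print(p[::6].round(3).tolist())
# yellow pixels
h=cv2.cvtColor(c["color"],cv2.COLOR_BGR2HSV);v,u=np.nonzero((h[...,0]>24)&(h[...,0]<34)&(h[...,1]>170))
k=(u>155)&(u<240)&(v>150)&(v<220);print(list(zip(u[k],v[k],W[v[k],u[k]].round(3).tolist()))[::5])
E
```

```text
[[6.537e-01 3.042e-01 1.200e-02]
 [6.806e-01 1.790e-02 1.200e-02]
 [4.788e-01 1.000e-04 1.200e-02]
 [4.568e-01 2.878e-01 1.200e-02]]
(array([582.4, 164.9, 258.4, 327.9]), np.float32(-89.530334))
(array([566.4, 154.5, 194.5, 285.5]), np.float32(-84.649635))
421
[[0.679, 0.105, 0.035], [0.671, 0.1, 0.038], [0.668, 0.081, 0.038], [0.662, 0.172, 0.035], [0.661, 0.138, 0.04], [0.664, 0.081, 0.035], [0.656, 0.221, 0.035], [0.657, 0.191, 0.035], [0.659, 0.115, 0.035], [0.66, 0.077, 0.035], [0.652, 0.236, 0.035], [0.653, 0.187, 0.035], [0.655, 0.149, 0.035], [0.656, 0.092, 0.034], [0.65, 0.187, 0.035], [0.651, 0.153, 0.034], [0.645, 0.224, 0.035], [0.639, 0.227, 0.041], [0.643, 0.099, 0.043], [0.639, 0.099, 0.041], [0.622, 0.223, 0.034], [0.614, 0.223, 0.034], [0.612, 0.094, 0.041], [0.614, 0.068, 0.036], [0.608, 0.158, 0.034], [0.609, 0.132, 0.035], [0.608, 0.105, 0.04], [0.609, 0.082, 0.042], [0.611, 0.057, 0.036], [0.602, 0.21, 0.039], [0.603, 0.184, 0.035], [0.604, 0.162, 0.035], [0.604, 0.135, 0.038], [0.604, 0.112, 0.042], [0.605, 0.09, 0.04], [0.606, 0.068, 0.038], [0.596, 0.258, 0.043], [0.597, 0.232, 0.039], [0.598, 0.21, 0.038], [0.598, 0.187, 0.039], [0.598, 0.164, 0.044], [0.6, 0.139, 0.037], [0.602, 0.113, 0.034], [0.601, 0.086, 0.039], [0.602, 0.064, 0.037], [0.593, 0.251, 0.038], [0.594, 0.229, 0.037], [0.594, 0.206, 0.038], [0.596, 0.18, 0.036], [0.596, 0.157, 0.039], [0.596, 0.135, 0.038], [0.596, 0.112, 0.043], [0.598, 0.09, 0.036], [0.598, 0.067, 0.04], [0.588, 0.25, 0.042], [0.588, 0.219, 0.046], [0.589, 0.197, 0.046], [0.592, 0.172, 0.036], [0.591, 0.149, 0.042], [0.593, 0.127, 0.039], [0.594, 0.105, 0.034], [0.594, 0.082, 0.04], [0.594, 0.06, 0.039], [0.585, 0.239, 0.042], [0.586, 0.216, 0.041], [0.587, 0.195, 0.036], [0.588, 0.168, 0.037], [0.589, 0.142, 0.034], [0.581, 0.246, 0.041], [0.582, 0.224, 0.038], [0.578, 0.258, 0.036]]
[]
```

>>> arm_command(fingers=[-1,-1,-1,-1,-1,-1,-1,-1], travel=[[-0.028,-0.022,0],[-0.056,-0.044,0],[-0.084,-0.066,0],[-0.112,-0.089,0],[-0.14,-0.111,0],[-0.168,-0.133,0],[-0.196,-0.156,0],[-0.224,-0.178,0]], dr=[[0,0,3],[0,0,6],[0,0,9],[0,0,12],[0,0,15],[0,0,18],[0,0,21],[0,0,24]])

```text
time: 0.77
tool_pos: [0.3299, 0.2472, 0.2266]
tool_rot: [-3.141, -0.0, 2.37]
contact_force: [1.7, 0.6, -0.5]
opening: 0.0919
grip_force: 0.0
```

>>> arm_command(fingers=[-1,-1,-1,-1,-1,-1,-1,-1], travel=[[-0.036,-0.009,0],[-0.073,-0.019,0],[-0.11,-0.028,0],[-0.146,-0.038,0],[-0.182,-0.047,0],[-0.219,-0.057,0],[-0.256,-0.067,0],[-0.292,-0.076,0]], dr=[[0,0,3],[0,0,6],[0,0,9],[0,0,12],[0,0,15],[0,0,18],[0,0,21],[0,0,24]])

```text
time: 1.43
tool_pos: [0.4868, -0.0109, 0.2265]
tool_rot: [-3.141, -0.0, 1.95]
contact_force: [0.5, 0.8, 0.1]
opening: 0.0916
grip_force: 0.0
```

```bash
python3 - <<'E'
from cell import *
import cv2,numpy as np
c=read_camera("wrist");cv2.imwrite("pics/w1.png",c["color"]);np.savez("w1.npz",**c)
s=observe();print(s["tool_pos"],s["tool_rot"],s["contact_force"])
c=read_camera("top");np.savez("top1.npz",**c)
E
```

```text
[ 0.49035033 -0.01595732  0.22633719] [3.14051265 0.00406141 1.94400222] [ 3.35949442 -5.4457535   0.8274513 ]
```

View pics/w1.png

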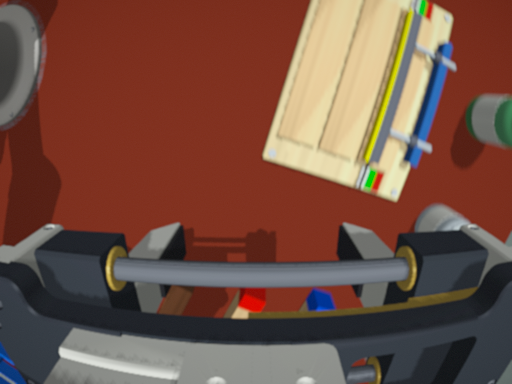

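The wrist view shows the jig with bed corners at (264,157), (396,200) and (453,12), and the yellow face running from (367,162) to about (413,10). I'll fit the pose from this.

```bash
cat >> h.py <<'E'
def wpix2w(c,uv,z):
    uv=np.float64(uv);a=(uv-[c["cx"],c["cy"]])/c["fx"];r=np.linalg.norm(a,axis=1)
    d=np.c_[a/r[:,None]*np.sin(r)[:,None],np.cos(r)]@c["R"];o=-c["R"].T@c["t"]
    return o+d*((np.asarray(z)-o[2])/d[:,2])[:,None]
E
python3 - <<'E'
from h import *
from scipy.optimize import least_squares
c=np.load("w1.npz");t=np.load("top1.npz")
h=cv2.cvtColor(c["color"],cv2.COLOR_BGR2HSV);y=((h[...,0]>25)&(h[...,0]<33)&(h[...,1]>220)&(h[...,2]>150))
y[200:]=0;v,u=np.nonzero(y);print(len(u),u.min(),u.max(),v.min(),v.max(),"lower end",u[v>v.max()-3].mean())
W=wpix2w(c,[(264,157),(396,200),(453,12),(278,138)],[.012,.012,.012,.022]);print(W.round(4))
T=px2w(t,[(159.3,162.6),(234,157.9),(237,210),(160.4,213.6)],.012)
def fit(J,P):
    f=lambda q:(P[:,:2]-(J@np.array([[np.cos(q[2]),-np.sin(q[2])],[np.sin(q[2]),np.cos(q[2])]]).T+q[:2])).ravel()*1000
    r=least_squares(f,[.567,.153,.08]);print(r.x.round(4),np.degrees(r.x[2]).round(2),r.fun.round(1));return r.x
fit(np.array([(-.1,-.145),(.1,-.145),(.1,.145),(-.091,-.11)]),W)
fit(np.array([(.1,.145),(.1,-.145),(-.1,-.145),(-.1,.145)]),T)
yw=wpix2w(c,np.c_[u,v],.031);l=cv2.fitLine((yw[:,:2]*1000).astype(np.float32),2,0,.01,.01).ravel();print("yellow line",l,np.degrees(np.arctan2(-l[0],l[1])), yw[:,1].min(),yw[:,1].max())
E
```

```text
576 365 426 7 184 lower end 372.5
[[4.853e-01 6.000e-04 1.200e-02]
 [6.810e-01 1.590e-02 1.200e-02]
 [6.562e-01 3.105e-01 1.200e-02]
 [4.916e-01 3.050e-02 2.200e-02]]
[0.5701 0.1526 0.0974] 5.58 [ 0.6  2.  -2.7 -2.1  0.7  3.9  1.4 -3.8]
[0.5675 0.1525 0.0851] 4.88 [-1.1 -1.3  1.2  1.4 -1.4  0.6  1.3 -0.7]
yellow line [ 8.8371202e-02 -9.9608761e-01  5.9484784e+02  1.4573686e+02] -174.93008 0.02438721053736056 0.2775087510832324
```

>>> arm_command(fingers=[-1,-1,-1,-1,-1,-1,-1,-1], travel=[[-0.037,0.006,0.0],[-0.073,0.012,0.01],[-0.11,0.018,0.02],[-0.146,0.024,0.03],[-0.183,0.03,0.04],[-0.219,0.036,0.05],[-0.256,0.042,0.06],[-0.292,0.048,0.07]], dr=[[0,0,3],[0,0,6],[0,0,9],[0,0,12],[0,0,15],[0,0,18],[0,0,21],[0,0,24]])

```text
time: 2.2
tool_pos: [0.6403, -0.2625, 0.1557]
tool_rot: [-3.141, -0.001, 1.532]
contact_force: [1.1, -0.9, -0.2]
opening: 0.092
grip_force: 0.0
```

```bash
python3 - <<'E'
from cell import *
import cv2,numpy as np
from h import *
t=read_camera("top");np.savez("top2.npz",**t)
c=read_camera("wrist");cv2.imwrite("pics/w2.png",c["color"]);np.savez("w2.npz",**c)
s=observe();print(s["tool_pos"],s["tool_rot"],s["contact_force"])
E
```

```text
[ 0.63979599 -0.26527169  0.15167603] [-3.13676349e+00 -1.49752000e-03  1.52956541e+00] [-1.02293993  0.54197617 -1.32658319]
```

View pics/w2.png

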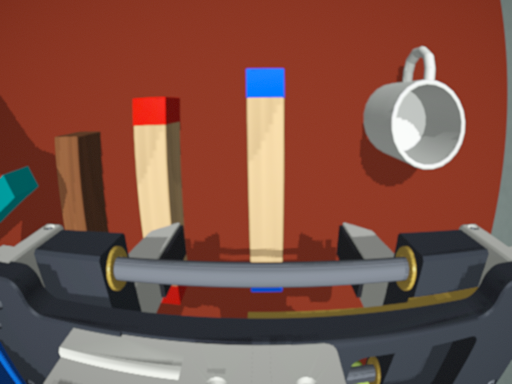

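The batten is centred between the open fingers, with its far blue end at (246–285, 68). The red batten is at (158,100) and stays clear of the left finger only if the alignment is good. I'll measure that.

```bash
python3 - <<'E'
import numpy as np
from h import *
c=np.load("w2.npz")
print(wpix2w(c,[(246,68),(285,68),(246.5,97),(285,97),(247.5,230),(284.5,230),(131,98),(183,230)],.05).round(4))
t=np.load("top2.npz");o=np.load("top0.npz")
W=cloud(o)[155:182,275:350]; h=cv2.cvtColor(o["color"],cv2.COLOR_BGR2HSV)[155:182,275:350]
m=(h[...,1]>150)&(abs(h[...,0].astype(int)-115)<10)&(W[...,2]>.043)
p=W[m];a=p[p[:,1]>-.27];b=p[p[:,1]<-.27]
for q in(a,b):print(q.min(0).round(4),q.max(0).round(4),q.mean(0).round(4))
E
```

```text
[[ 0.6327 -0.159   0.05  ]
 [ 0.666  -0.1603  0.05  ]
 [ 0.6319 -0.1844  0.05  ]
 [ 0.6649 -0.1858  0.05  ]
 [ 0.6259 -0.307   0.05  ]
 [ 0.6611 -0.3086  0.05  ]
 [ 0.5258 -0.175   0.05  ]
 [ 0.5627 -0.3051  0.05  ]]
[ 0.6301 -0.1827  0.0437] [ 0.6635 -0.1596  0.0571] [ 0.646  -0.1706  0.0499]
[ 0.6227 -0.3782  0.0436] [ 0.6554 -0.3555  0.0569] [ 0.6385 -0.3672  0.0504]
```

>>> arm_command(fingers=[-1,-1,-1,-1,-1,-1], travel=[[0,0,0.02],[0,0,0.045],[0,0,0.07],[0,0,0.09],[0,0,0.09],[0,0,0.09]], dr=[[0,0,0],[0,0,0],[0,0,0],[0,0,0],[0,0,0],[0,0,0]])

```text
time: 2.8
tool_pos: [0.6392, -0.2605, 0.066]
tool_rot: [-3.139, -0.002, 1.535]
contact_force: [-1.0, -0.5, 0.9]
opening: 0.0919
grip_force: 0.0
```

>>> arm_command(fingers=[-1,-1,-1,-1,-1], travel=[[-0.009,0.005,0.0],[-0.009,0.005,0.015],[-0.009,0.005,0.03],[-0.009,0.005,0.042],[-0.009,0.005,0.042]], dr=[[0,0,0],[0,0,0],[0,0,0],[0,0,0],[0,0,0]])

```text
time: 3.22
tool_pos: [0.6438, -0.2702, 0.0235]
tool_rot: [-3.139, -0.001, 1.535]
contact_force: [-0.7, 0.1, -0.6]
opening: 0.0919
grip_force: 0.0
```

>>> arm_command(fingers=[-0.4,0.2,1,1,1,1,1,1], travel=[[0,0,0],[0,0,0],[0,0,0],[0,0,0],[0,0,0],[0,0,0],[0,0,0],[0,0,0]], dr=[[0,0,0],[0,0,0],[0,0,0],[0,0,0],[0,0,0],[0,0,0],[0,0,0],[0,0,0]], squeeze=40)

```text
time: 3.88
tool_pos: [0.6445, -0.2711, 0.0248]
tool_rot: [3.142, -0.0, 1.534]
contact_force: [0.0, 0.1, 0.3]
opening: 0.0433
grip_force: 0.0
```

>>> arm_command(fingers=[1,1,1,1,1,1], travel=[[0,0,0],[0,0,0],[0,0,0],[0,0,0],[0,0,0],[0,0,0]], dr=[[0,0,0],[0,0,0],[0,0,0],[0,0,0],[0,0,0],[0,0,0]])

```text
time: 4.38
tool_pos: [0.6447, -0.2711, 0.0247]
tool_rot: [3.141, 0.0, 1.534]
contact_force: [1.1, 0.1, -1.3]
opening: 0.0316
grip_force: 40.0
```

>>> arm_command(fingers=[1,1,1,1,1,1,1,1], travel=[[0,0,-0.005],[0,0,-0.015],[0,0,-0.03],[0,0,-0.05],[0,0,-0.07],[0,0,-0.085],[0,0,-0.095],[0,0,-0.1]], dr=[[0,0,0],[0,0,0],[0,0,0],[0,0,0],[0,0,0],[0,0,0],[0,0,0],[0,0,0]])

```text
time: 5.05
tool_pos: [0.645, -0.2714, 0.1271]
tool_rot: [3.139, 0.001, 1.534]
contact_force: [-0.5, -0.1, -2.0]
opening: 0.0317
grip_force: 40.0
```

>>> arm_command(fingers=[1,1,1,1,1,1,1,1], travel=[[0.02,-0.005,-0.01],[0.055,-0.015,-0.03],[0.09,-0.025,-0.05],[0.125,-0.035,-0.07],[0.16,-0.045,-0.09],[0.195,-0.055,-0.105],[0.22,-0.062,-0.117],[0.23,-0.065,-0.12]], dr=[[0,0,-1],[0,0,-2],[0,0,-3],[0,0,-4],[0,0,-5],[0,0,-6],[0,0,-7],[0,0,-7]])

```text
time: 5.72
tool_pos: [0.5875, -0.0352, 0.247]
tool_rot: [3.139, -0.001, 1.66]
contact_force: [1.0, -0.5, -1.2]
opening: 0.0318
grip_force: 40.0
```

>>> arm_command(fingers=[1,1,1], travel=[[0,0,0],[0,0,0],[0,0,0]], dr=[[0,0,0],[0,0,0],[0,0,0]])

```text
time: 5.97
tool_pos: [0.5878, -0.0402, 0.2434]
tool_rot: [-3.14, 0.0, 1.655]
contact_force: [0.4, -0.4, -3.0]
opening: 0.0318
grip_force: 40.0
```

```bash
python3 - <<'E'
from cell import *
import cv2,numpy as np
c=read_camera("wrist");cv2.imwrite("pics/w3.png",cv2.resize(c["color"],(768,576),interpolation=2));np.savez("w3.npz",**c)
s=observe();print(s["tool_pos"],s["tool_rot"],s["contact_force"])
t=read_camera("top");np.savez("top3.npz",**t)
E
```

```text
[ 0.58784847 -0.04041167  0.24329787] [-3.13942015e+00 -1.70395829e-04  1.65442585e+00] [-0.04285338  0.60898853 -2.2418685 ]
```

View pics/w3.png

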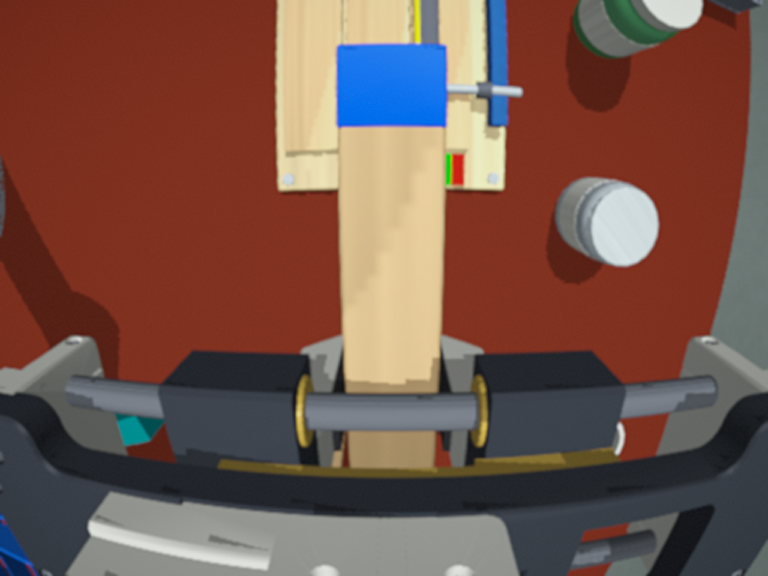

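The picture shows the batten held straight, with its far blue end at (337–446, 45). The jig is below, with near bed corners at (277,190) and (504,190), the board corner at (285,152) and the yellow face near (416,20).

```bash
python3 - <<'E'
from h import *
c=np.load("w3.npz")
f=lambda uv,z:wpix2w(c,np.array(uv)/1.5,z)
e=f([(337,45),(446,44),(340,200),(444,200)],.2686);print("batten",e.round(4))
tp=np.array([.58785,-.0404]);yaw=1.655-np.pi/2
R=lambda a:np.array([[np.cos(a),-np.sin(a)],[np.sin(a),np.cos(a)]])
print("end in tool-aligned (jiglike) frame",((e[:,:2]-tp)@R(yaw)).round(4),np.degrees(yaw))
J=f([(277,190),(504,190),(285,152)],[.012,.012,.022]);print(J.round(4))
d=J[1]-J[0];a=np.arctan2(d[1],d[0]);print("near edge yaw",np.degrees(a),np.linalg.norm(d))
d=f([(276,0),(277,190)],.012);d=d[0]-d[1];print("left edge yaw",np.degrees(np.arctan2(-d[0],d[1])))
for a in(np.radians(5),):
    print("centre from near edge",((J[0]+J[1])/2)[:2]+R(a)@[0,.145], "from board", J[2][:2]+R(a)@[.091,.11])
# yellow
h=cv2.cvtColor(c["color"],cv2.COLOR_BGR2HSV);v,u=np.nonzero((h[...,0]>25)&(h[...,0]<33)&(h[...,1]>200)&(h[...,2]>140));k=v<30
print(k.sum(),u[k].min(),u[k].max())
y=wpix2w(c,np.c_[u,v][k],.031)[:,:2]
for n,q in(("w3",[.5685,.1525]),):print(n,((y-q)@R(np.radians(5))).mean(0),np.ptp(((y-q)@R(np.radians(5)))[:,0]))
# refine from top
t=np.load("top1.npz");h=cv2.cvtColor(t["color"],cv2.COLOR_BGR2HSV)
v,u=np.nonzero((h[...,0]>22)&(h[...,0]<34)&(h[...,1]>150)&(h[...,2]>120));k=(u>160)&(u<240)&(v>155)&(v<210);print(k.sum())
y=px2w(t,np.c_[u,v][k],.031)[:,:2];print(((y-[.5685,.1525])@R(np.radians(5))).mean(0))
E
```

```text
batten [[0.562  0.0688 0.2686]
 [0.5939 0.0718 0.2686]
 [0.5666 0.0219 0.2686]
 [0.5975 0.0245 0.2686]]
end in tool-aligned (jiglike) frame [[-0.0166  0.111 ]
 [ 0.0154  0.1112]
 [-0.0159  0.0639]
 [ 0.015   0.0639]] 4.824515094151247
[[0.4813 0.0011 0.012 ]
 [0.6817 0.0179 0.012 ]
 [0.4892 0.0353 0.022 ]]
near edge yaw 4.795652205025089 0.20115777982116267
left edge yaw 5.127376345965571
centre from near edge [0.56887146 0.15396923] from board [0.5702429  0.15277538]
54 277 278
w3 [0.02234469 0.00153523] 0.0015684448890530278
8
[ 0.02296433 -0.03617365]
```

>>> arm_command(fingers=[1,1,1,1,1,1,1,1], travel=[[0.03,-0.005,0.0],[0.06,-0.01,0.015],[0.095,-0.015,0.035],[0.13,-0.02,0.06],[0.16,-0.025,0.085],[0.185,-0.0275,0.11],[0.194,-0.0275,0.13],[0.194,-0.0275,0.14]], dr=[[0,0,0],[0,0,0],[0,0,0],[0,0,0],[0,0,0],[0,0,0],[0,0,0],[0,0,0]])

```text
time: 6.73
tool_pos: [0.5422, 0.1531, 0.1013]
tool_rot: [-3.136, -0.0, 1.658]
contact_force: [-0.6, 0.1, -2.3]
opening: 0.0317
grip_force: 40.0
```

>>> arm_command(fingers=[1,1,1,1,1], travel=[[0,0,0.01],[0,0,0.02],[0,0,0.028],[0,0,0.028],[0,0,0.028]], dr=[[0,0,0],[0,0,0],[0,0,0],[0,0,0],[0,0,0]])

```text
time: 7.15
tool_pos: [0.5444, 0.1512, 0.0768]
tool_rot: [3.141, -0.0, 1.655]
contact_force: [-0.1, 0.1, -2.5]
opening: 0.0316
grip_force: 40.0
```

```bash
python3 - <<'E'
from cell import *
import cv2,numpy as np
c=read_camera("wrist");cv2.imwrite("pics/w4.png",cv2.resize(c["color"],(768,576),interpolation=2));np.savez("w4.npz",**c)
s=observe();print(s["tool_pos"],s["tool_rot"],s["contact_force"])
t=read_camera("top");np.savez("top4.npz",**t)
E
```

```text
[0.54469377 0.15147723 0.07731208] [ 3.14042664e+00 -8.53140875e-05  1.65525097e+00] [-0.31409771  0.0473402  -2.0235632 ]
```

View pics/w4.png

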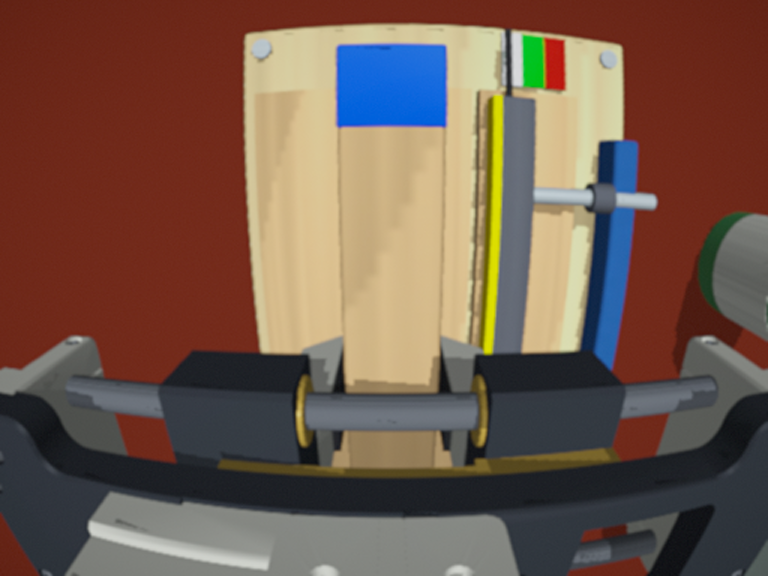

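The batten is above the boards, with the pointer at rest at (509,60), in front of white. The yellow face runs from (492,96) to (485,350), the boards' far edge from (258,93) to (576,93), and the bed corners are at (245,35) and (622,45).

```bash
python3 - <<'E'
from h import *
c=np.load("w4.npz")
f=lambda uv,z:wpix2w(c,np.array(uv)/1.5,z)[:,:2]
R=lambda a:np.array([[np.cos(a),-np.sin(a)],[np.sin(a),np.cos(a)]])
tp=np.array([.5447,.1515]);a=1.655-np.pi/2;g=lambda uv,z:((f(uv,z)-tp)@R(a)*1000).round(1)
print("batten end",g([(337,45),(446,44)],.0773+.0253))
print("board edge",g([(258,93),(576,93),(300,92)],.022))
print("bed corners",g([(245,35),(622,45)],.012))
print("yellow top front edge",g([(492,96),(488,220),(485,350)],.0385))
E
```

```text
batten end [[-16.8 110.4]
 [ 15.  110.7]]
board edge [[-65.1 109.9]
 [ 90.2 112.6]
 [-44.2 108.9]]
bed corners [[-75.6 143.7]
 [123.2 145.5]]
yellow top front edge [[ 43.1 104.7]
 [ 42.4  48.9]
 [ 44.8 -14.7]]
```

>>> arm_command(fingers=[1,1,1,1,1,1], travel=[[0,0,0.01],[0,0,0.02],[0,0,0.026],[0,0,0.029],[0,0,0.029],[0,0,0.029]], dr=[[0,0,-0.3],[0,0,-0.3],[0,0,-0.3],[0,0,-0.3],[0,0,-0.3],[0,0,-0.3]])

```text
time: 7.75
tool_pos: [0.5439, 0.1522, 0.0474]
tool_rot: [-3.141, -0.0, 1.662]
contact_force: [-0.1, -0.2, -2.1]
opening: 0.0317
grip_force: 40.0
```

>>> arm_command(fingers=[1,1,1], travel=[[0,0,0.001],[0,0,0.001],[0,0,0.001]], dr=[[0,0,0],[0,0,0],[0,0,0]])

```text
time: 8.0
tool_pos: [0.5441, 0.1521, 0.0467]
tool_rot: [3.141, -0.0, 1.662]
contact_force: [-0.3, -0.6, -1.8]
opening: 0.032
grip_force: 40.0
```

>>> arm_command(fingers=[1,1,1], travel=[[0,0,0.001],[0,0,0.001],[0,0,0.001]], dr=[[0,0,0],[0,0,0],[0,0,0]])

```text
time: 8.25
tool_pos: [0.5441, 0.1522, 0.0466]
tool_rot: [3.141, -0.0, 1.662]
contact_force: [-3.1, 0.5, 5.6]
opening: 0.0318
grip_force: 40.0
```

>>> arm_command(fingers=[1,1,1,1,1,1,1], travel=[[0,0,-0.0005],[0,0.008,-0.0005],[-0.0005,0.016,-0.0005],[-0.0005,0.024,-0.0005],[-0.0005,0.03,-0.0005],[-0.0005,0.034,-0.0005],[-0.0005,0.034,-0.0005]], dr=[[0,0,0],[0,0,0],[0,0,0],[0,0,0],[0,0,0],[0,0,0],[0,0,0]])

```text
time: 8.83
tool_pos: [0.578, 0.1547, 0.0467]
tool_rot: [-3.14, -0.0, 1.661]
contact_force: [-4.5, -0.0, 7.7]
opening: 0.0315
grip_force: 40.0
```

>>> arm_command(fingers=[1,1,1,1,1,1], travel=[[0,0.003,0],[0,0.006,0],[0,0.008,0],[0,0.008,0],[0,0.008,0],[0,0.008,0]], dr=[[0,0,0],[0,0,0],[0,0,0],[0,0,0],[0,0,0],[0,0,0]])

```text
time: 9.33
tool_pos: [0.5841, 0.1553, 0.0467]
tool_rot: [-3.137, -0.0, 1.661]
contact_force: [-11.4, -2.0, 12.0]
opening: 0.0318
grip_force: 40.0
```

```bash
python3 - <<'E'
from cell import *
import cv2,numpy as np
c=read_camera("wrist");cv2.imwrite("pics/w5.png",cv2.resize(c["color"],(768,576),interpolation=2));np.savez("w5.npz",**c)
s=observe();print(s["tool_pos"],s["tool_rot"],s["contact_force"],s["torque"])
E
```

```text
[0.58411063 0.15527769 0.04664788] [-3.13699692e+00 -2.52992947e-05  1.66121590e+00] [-11.33426343  -1.47223247  11.89994686] [-0.31570015  1.94549215 -0.26114788]
```

View pics/w5.png

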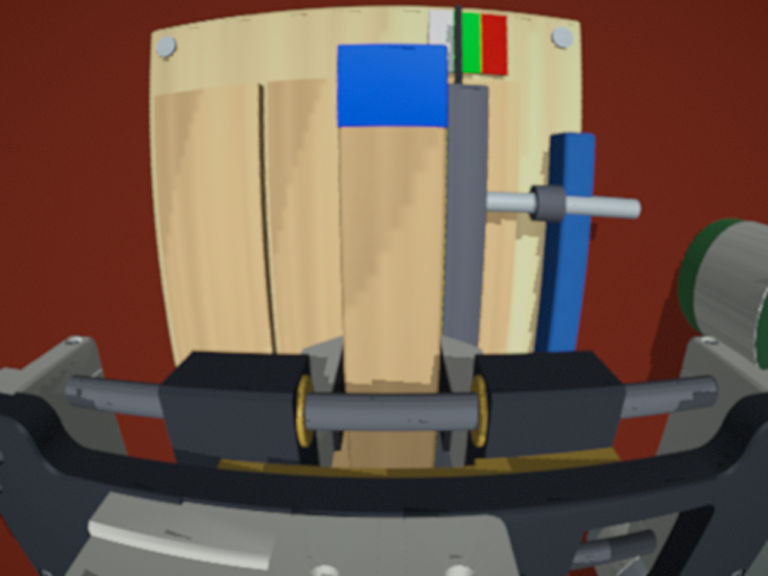

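The pointer, at (458,40), sits right at the white/green boundary, which puts travel at about 11–12 mm. I'll push about 5 mm further.

>>> arm_command(fingers=[1,1,1,1,1,1,1,1], travel=[[0,0.002,-0.0003],[0,0.004,-0.0005],[0,0.005,-0.0005],[0,0.005,-0.0005],[0,0.005,-0.0005],[0,0.005,-0.0005],[0,0.005,-0.0005],[0,0.005,-0.0005]], dr=[[0,0,0],[0,0,0],[0,0,0],[0,0,0],[0,0,0],[0,0,0],[0,0,0],[0,0,0]])

```text
time: 10.05
tool_pos: [0.5882, 0.1556, 0.0467]
tool_rot: [-3.135, 0.0, 1.661]
contact_force: [-11.8, -2.6, 11.3]
opening: 0.0318
grip_force: 40.0
```

```bash
python3 - <<'E'
from cell import *
from h import *
c=read_camera("wrist");np.savez("w6.npz",**c)
t=read_camera("side");p=read_camera("top")
A=cv2.resize(c["color"],(512,384));A=cv2.resize(c["color"][0:110,200:400],None,fx=4,fy=2.6,interpolation=2)[:286,:800]
B=cv2.resize(t["color"][120:220,190:320],(400,308),interpolation=2);D=cv2.resize(p["color"][145:225,145:250],(400,308),interpolation=2)
o=np.zeros((594,800,3),np.uint8);o[:A.shape[0],:A.shape[1]]=A;o[286:,:400]=B;o[286:,400:]=D
cv2.imwrite("pics/f6.png",o)
s=observe();print(s["tool_pos"],s["tool_rot"],s["contact_force"],s["torque"],s["grip_force"])
E
```

```text
[0.58817617 0.15566717 0.04668891] [-3.13481365e+00  7.46090333e-05  1.66134239e+00] [-11.72849477  -2.35665655  11.28805136] [-0.39037875  2.28847441 -0.23085933] 40.01143276691437
```

View pics/f6.png

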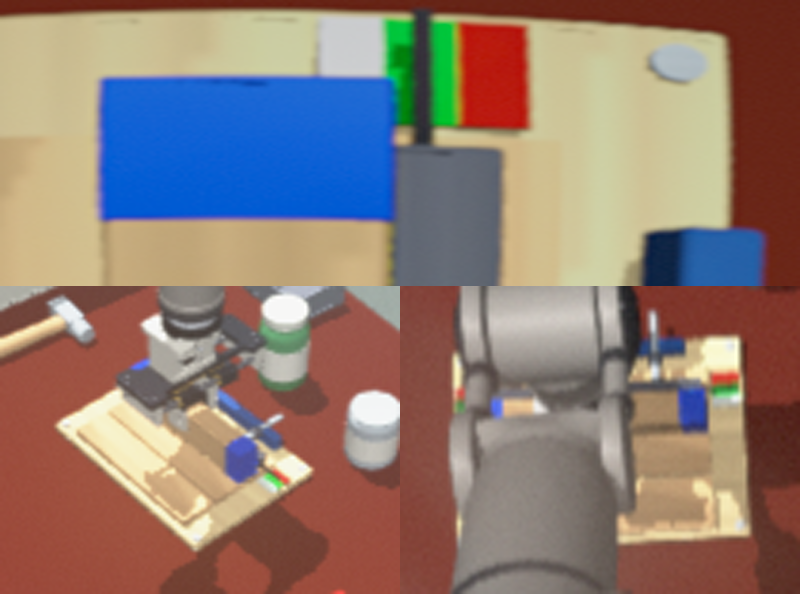

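The pointer stands mid-green, at x≈423 between 387 and 460 in the crop. The batten lies against the bar. One last numeric check of how flush the end is.

```bash
python3 - <<'E'
from cell import *
from h import *
c=np.load("w6.npz")
R=lambda a:np.array([[np.cos(a),-np.sin(a)],[np.sin(a),np.cos(a)]])
tp=np.array([.5882,.1557]);a=1.6613-np.pi/2
g=lambda uv,z:((wpix2w(c,np.array(uv),z)[:,:2]-tp)@R(a)*1000).round(1)
cr=lambda x,y:(200+x/4,y/2.6)
print("batten end",g([cr(100,80),cr(393,80)],.0720))
print("board edge",g([cr(5,137),cr(95,137),cr(540,139)],.022))
print("bed far edge",g([cr(0,17),cr(724,36)],.012))
s=observe();print(s["time"],s["contact_force"],s["tool_pos"])
E
```

```text
batten end [[-16.3 110.3]
 [ 15.9 110.3]]
board edge [[-37.2 109.9]
 [-23.3 109.2]
 [ 44.5 109.9]]
bed far edge [[-40.6 144.3]
 [ 80.1 143.8]]
10.2 [-11.72849477  -2.35665655  11.28805136] [0.58817617 0.15566717 0.04668891]
```

>>> arm_command(fingers=[1,1,1,1,1,1,1,1], travel=[[0,0,0],[0,0,0],[0,0,0],[0,0,0],[0,0,0],[0,0,0],[0,0,0],[0,0,0]], dr=[[0,0,0],[0,0,0],[0,0,0],[0,0,0],[0,0,0],[0,0,0],[0,0,0],[0,0,0]])

```text
time: 10.87
tool_pos: [0.5882, 0.1557, 0.0467]
tool_rot: [-3.135, 0.0, 1.661]
contact_force: [-12.0, -1.8, 11.7]
opening: 0.032
grip_force: 40.0
```

>>> arm_command(fingers=[1,1,1,1,1,1,1,1], travel=[[0,0,0],[0,0,0],[0,0,0],[0,0,0],[0,0,0],[0,0,0],[0,0,0],[0,0,0]], dr=[[0,0,0],[0,0,0],[0,0,0],[0,0,0],[0,0,0],[0,0,0],[0,0,0],[0,0,0]])

```text
time: 11.53
tool_pos: [0.5882, 0.1556, 0.0467]
tool_rot: [-3.135, 0.0, 1.661]
contact_force: [-12.7, -1.0, 10.5]
opening: 0.0314
grip_force: 40.0
```

```bash
python3 -c "
from cell import *
print(hand_in())"
```

```text
the job is handed in; nothing more can be done
None
```

I handed the job in at 11.5 s with the arm still holding the push: the blue-ended batten stands upright against the spring bar, its visible end measured within about 1 mm of the boards' edge, and the gauge pointer I could see was mid-green.

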